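Line up the oil bottles and hold the dust cover open

ROBOT

A 7-joint arm with a two-finger parallel gripper is mounted at the origin on a cart in front of the work surface, level with it; the furniture and walls round the work are solid. World frame = base frame: x ahead of the robot, y to its left, z up, the work surface at z = 0. Lengths are in mm, angles in degrees, forces in N, time in s.
With the tool pointing down it reaches from about 400 to 850 mm from the base axis. Payload 6.9 kg.
Tool frame: the origin (TCP) lies between the finger pads, 19 mm behind the fingertips; this is the grasp point; z points along the fingers, y is the line along which they close (so a half turn about z gives the same grasp; the last joint's range is limited). The gripper opens to 85 mm and grips with 20 to 120 N. Pads are 22 mm wide; open, the fingers measure 114 mm over their backs; the gripper's body (76 mm by 85 mm) begins 54 mm behind the grasp point. The pads swing forward as they close: fully open they stand 13 mm farther back than shut.
Start: joints at [-61.392, 29.078, -13.613, 85.955, 7.202, 65.827, -8.869], TCP at [239.83, 577.143, 249.975] pointing down, gripper open.
Joint ranges: [-176.47, 176.47], [-13.61, 117.27], [-81.72, 77.17], [0.22, 143.17], [-87.28, 267.28], [10, 112.55], [-165.47, 165.47]. Speed limits (degrees/s): [136.94, 136.94, 180, 180, 180, 180, 180].

INTERFACE

Orientations are given as a 3x3 rotation matrix whose columns are the frame's x, y, z axes.
In Python, from plant import bot gives the robot as it stands. The module is installed in compiled form; this text tells all that it offers.
- The arm moves only by the tool jog_arm, never from a script. Its argument "increments" is text: rows parted by semicolons, each of 7 numbers parted by spaces: the shift along the tool's x, y, z in units of 0.3 m (1.0 is 0.3 m), then the turn, a rotation vector about the tool's x, y, z in units of pi/4 rad (1.0 is pi/4 rad), then the opening, from -1 (shut) to 1 (fully open). A call has 1 to 20 rows; each row shifts and turns the commanded pose from where the row before left it, along the tool's axes as they then stand; what a row does not reach is not made up. A row lasts 1/10 s, in which the tool goes at most 50 mm and 8.59 degrees, less where a joint would pass 70% of its speed; a pose out of reach is approached as far as the arm can. A call with a number of a shift or a turn outside -1 to 1 is refused whole. A call with a gripper value outside its range is refused whole. The fingers move at their own pace and stop on an object; the grip force is fixed at half the most. Time passes only in rows, so rows that do not move let the fingers close. It gives the time, the measured TCP pose, the force, the opening and the grip force at its end, in the units of the state.
- bot.sense(): the state, without advancing time (a new reading comes with each control period).
- bot.get_image(name): name is "scene" or "top" or "wrist"; returns a dict with "image" (480x640x3 uint8, red, green, blue), "fx", "fy", "cx", "cy" (pixels), "rvec" (rotation vector, rad) and "tvec" (3), from world to camera coordinates, as OpenCV has them. Camera axes: x right, y down, z forward; pixel columns grow to the right and rows downward; lengths in mm; the calibration is good to about 2 mm. A picture is of the moment at which its call begins. There is no depth.
- bot.job_done(): hands the job in; it is judged then, once.
The state is a dict: "time_s": time; "joint_positions": joint angles; "dq": joint speeds; "joint_efforts": joint torques, N m; "position": TCP position; "eef_rot": TCP orientation; "wrist_force": force on the tool from outside, world axes, zero at the start; "torque": the same for the moment, N m; "gripper_width": opening from 0.0 (shut) to 1.0 (fully open); "grasp_force": force on a finger pad.
Only numpy, scipy, OpenCV 4.12 (cv2) and the standard library are available. Lean on these libraries where they do the work, as an engineer would, in place of code of your own. Each camera call takes 0.05 s, during which the arm holds its last target. There are 200 camera calls.

TASK

Get the three small oil bottles standing in single file between the guide rails, pushed along under the closed clear cover until the row is closed up against the end stop. Then lift the cover by its black bow handle and hold it open at 60 degrees so that I can check the caps with both hands; it falls shut by itself, so finish while still holding it there, steady, by the handle. Don't tip a bottle over, and leave the glue bottle, the block plane and the turned dish where they are.

Things in the scene. Friction and masses are not known exactly. Their poses are not given: they have to be found in the camera images.
- jig: bottle lane screwed to the bench (yaw -0.06 to 0.18 rad). Origin on the lane's centre line at bench height; the lane runs along its y, -x faces the robot. Two beech rails 20 mm tall, 16 mm wide, stand 40 mm apart (inner faces at x = -20, +20 mm) from y = -60 to +80 mm, then flare out to a mouth about 90 mm wide at y = +132 mm. Bottles slide on the bench itself.
- lane_stop (a point): foot of the end stop's face, on the lane's centre line (jig y = -60 mm); the wooden end block and the plywood back (jig x = 36 to 48 mm) are 61 mm tall. Three bottles closed up against it have their centres at jig y = -42, -6 and +30 mm
- lane_mouth (a point): where the straight rails end and the flare begins, on the lane's centre line at bench height (jig y = +80 mm); the bottles go in from +y towards -y
- cover_hinge (a point): point on the hinge axis of the clear cover: jig (50, -21.5, 64.5) mm; the axis runs along the jig's y, on the side away from the robot. Shut, the cover roofs the lane from jig y = -83 to +40 mm (underside z = 62 mm, top 68 mm) and closes its robot side at x = -34 mm; the +y end is open, so the last bottle of the row stands half out
- cover_angle (a joint): opening angle of the cover in rad, 0 = shut (start), 60 degrees = 1.047, stop at 1.4. Clear sheet with aluminium edges, 0.29 kg with its handle, free-running hinge, no stay: let go, it falls shut from any angle
- bow_handle (a point): black bow handle on the cover's robot side. Point in the middle of its round bar: 10 mm thick, along the jig's y, 70 mm free between the legs, 37 mm clear to the cover. Bar centre 126 mm in front of and 18 mm below the hinge axis in the cover's axes: shut, jig (-76, -21.5, 46.5) mm. The bar can turn between the fingers, so the gripper may stay pointing down
- cover: the clear cover with its handle. Origin on the hinge axis, at point cover_hinge; its axes are the jig's turned about y by the opening angle, so the front (-x) goes up and back
- bottle_a: amber round bottle, black screw cap; body 36 mm across, straight to about 30 mm height, then shoulders; cap 23.6 mm across from z = 40 to 54 mm; about 60 g. Origin at the centre of its underside, z up. The three are alike and start upright on the bench off the flared mouth of the lane, 60 mm or more apart
- bottle_b: as bottle_a
- bottle_c: as bottle_a
- glue: white glue bottle with red spout, 49 mm across, 138 mm tall, standing to the left of the work; origin at the centre of its underside. To be left alone
- plane: black block plane, 47x167x52 mm, to the left of the work; origin at the centre of its underside, long along its y. To be left alone
- dish: dark turned wooden dish, 98 mm across, 19 mm tall, to the right of the lane; origin at the centre of its underside. To be left alone
There are look-alikes about, which are no part of the job. Leave any green or pink look-alike of the bottle_b alone. What is shaped like the bottle_a but turquoise is not meant.

How it is judged:
By the outcome, as a careful person would: the job done as asked, in the order asked, and still so for the second after the job is handed in, while the arm keeps its last pose, push and grip.
It also fails if it takes over 69 s, if anything falls off the work surface, if the arm or the gripper's body presses on something with over 40 N, if the wrist force passes 120 N, or if a joint passes its speed limit or range.

## Working session

There is one attempt and no reset: what is moved stays moved. The work goes in short steps, Python scripts to look and compute and a tool call to move; the robot and the scene stay as the last step left them, time stands still between calls to the robot, and variables do not carry over. Pictures are saved under pics/ and viewed, at most 10 in all, crops included, and the job is handed in when it is done.

Besides the shell and the picture viewer there is one more tool, called by a JSON object that holds its "method" and its "body". jog_arm: Moves the arm, as the interface text tells. Shifts and turns lie within -1 to 1; 1 stands for 0.3 m of shift or pi/4 rad of turn. Its arguments: {"type":"object","properties":{"increments":{"type":"string"}},"required":["increments"]}

```bash
mkdir -p pics; cat > h.py <<'E'
import numpy as np, cv2
from plant import bot
def cap(n,f=None):
    d=bot.get_image(n)
    np.savez(f'{f or n}.npz',**d)
    cv2.imwrite(f'pics/{f or n}.png',d['image'][:,:,::-1]); return d
def ray(d,u,v,z):
    R=cv2.Rodrigues(np.array(d['rvec'],float))[0]; t=np.array(d['tvec'],float).ravel()
    c=-R.T@t; r=R.T@np.array([(u-d['cx'])/d['fx'],(v-d['cy'])/d['fy'],1])
    return c+r*(z-c[2])/r[2]
def proj(d,p):
    R=cv2.Rodrigues(np.array(d['rvec'],float))[0]; q=R@np.array(p,float)+np.array(d['tvec']).ravel()
    return float(d['fx'])*q[0]/q[2]+float(d['cx']), float(d['fy'])*q[1]/q[2]+float(d['cy'])
E
python3 - <<'E'
from h import *
for n in('scene','top'):
    d=cap(n); R=cv2.Rodrigues(np.array(d['rvec']))[0]; print(n,-R.T@np.array(d['tvec']).ravel(),d['fx'])
s=bot.sense(); print(s['position'],s['eef_rot'],s['time_s'],s['gripper_width'])
E
```

```text
scene [-202.34415637  558.81462187  654.28965256] 530.7706432856064
top [ 373.15985129 -128.78043413 1250.03114294] 433.38231449675516
[239.72955532 576.74698172 249.22568273] [[-9.23466805e-01  3.83677909e-01 -5.67974383e-04]
 [ 3.83678327e-01  9.23465626e-01 -1.47615076e-03]
 [-4.18616156e-05 -1.58109568e-03 -9.99998749e-01]] 0.1 1.0004632129540962
```

View pics/top.png

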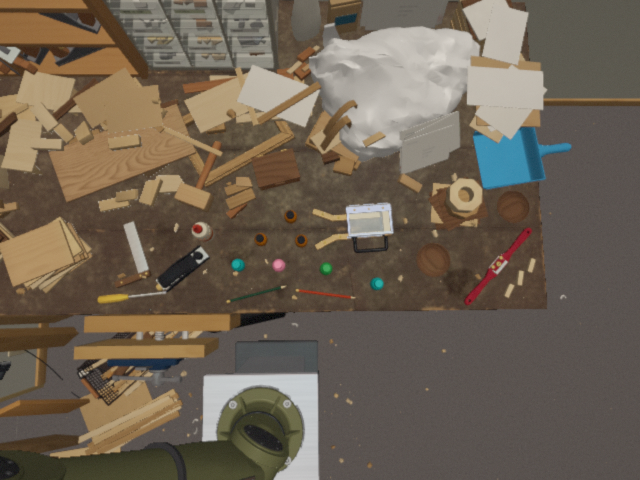

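View pics/scene.png

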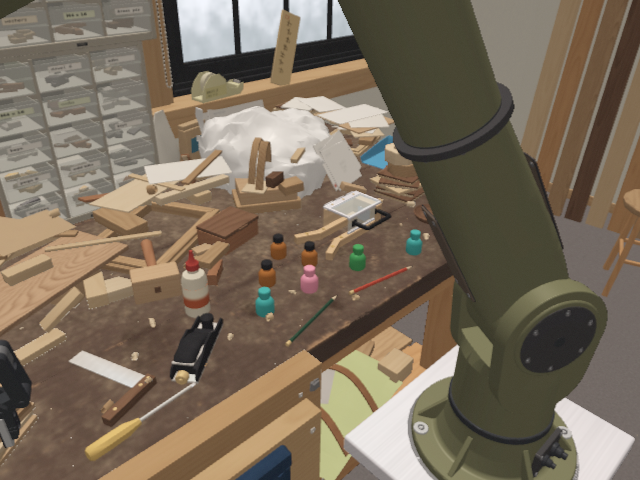

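The top view shows three amber bottles at about (290,215), (261,239) and (301,241). The lane's flare is at about (330,228) and its cover at (370,220), with the handle at (370,243). The scene view agrees: amber bottles at (278,246), (267,273) and (309,255). I'll measure these next.

```bash
python3 - <<'E'
from h import *
for n,box in(('top',(230,180,420,290)),('scene',(225,180,440,330))):
    d=dict(np.load(n+'.npz')); im=d['image']; x0,y0,x1,y1=box
    h=cv2.cvtColor(im,cv2.COLOR_RGB2HSV)
    m=cv2.inRange(h,(5,170,70),(16,255,255)) 
    k,l,st,c=cv2.connectedComponentsWithStats(m)
    for i in range(1,k):
        if st[i,4]>15 and x0<c[i][0]<x1 and y0<c[i][1]<y1: print(n,st[i],c[i].round(1),ray(d,*c[i],15).round(0))
    m=(im.max(2)<45).astype(np.uint8)
    k,l,st,c=cv2.connectedComponentsWithStats(m)
    for i in range(1,k):
        if 15<st[i,4]<1500 and x0<c[i][0]<x1 and y0<c[i][1]<y1: print(n,'blk',st[i],c[i].round(1),ray(d,*c[i],47).round(0))
    cv2.imwrite(f'pics/{n}_c.png',cv2.resize(im[y0:y1,x0:x1,::-1],None,fx=(4 if n=='top' else 3.6),fy=(4 if n=='top' else 3.6),interpolation=cv2.INTER_CUBIC))
E
```

```text
top [285 211  12  12  65] [290.9 217.8] [591. -87.  15.]
top [255 233  12  13  72] [261.4 240.2] [526.  -3.  15.]
top [295 235  12  12  71] [300.7 241.3] [ 522. -115.   15.]
top blk [287 212   6   6  29] [289.6 214.5] [595. -85.  47.]
top blk [257 235   6   7  31] [259.4 237.7] [529.  -0.  47.]
top blk [298 237   6   6  31] [300.6 239.5] [ 524. -115.   47.]
top blk [381 237   7  14  26] [385.  244.5] [ 508. -352.   47.]
top blk [353 238  22  15  61] [359.9 247.7] [ 499. -281.   47.]
scene [271 243  15  16 191] [277.7 250.8] [593. -83.  15.]
scene [302 250  15  16 174] [308.8 257.7] [ 524. -116.   15.]
scene [259 269  16  18 230] [266.9 277.7] [526.   1.  15.]
scene blk [352 210  39  20 150] [373.2 220.7] [ 505. -307.   47.]
scene blk [273 237  10   6  45] [277.6 239.5] [589. -81.  47.]
scene blk [305 245   9   6  43] [309.  247.3] [ 519. -111.   47.]
scene blk [262 263  10   7  48] [266.5 266.3] [522.   4.  47.]
```

View pics/top_c.png

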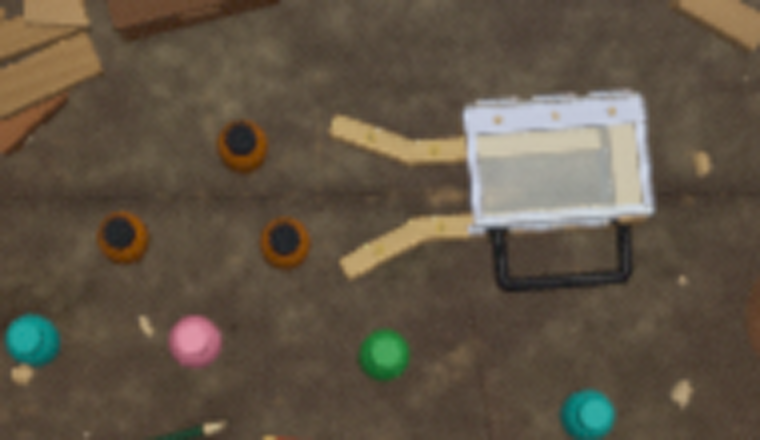

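View pics/scene_c.png

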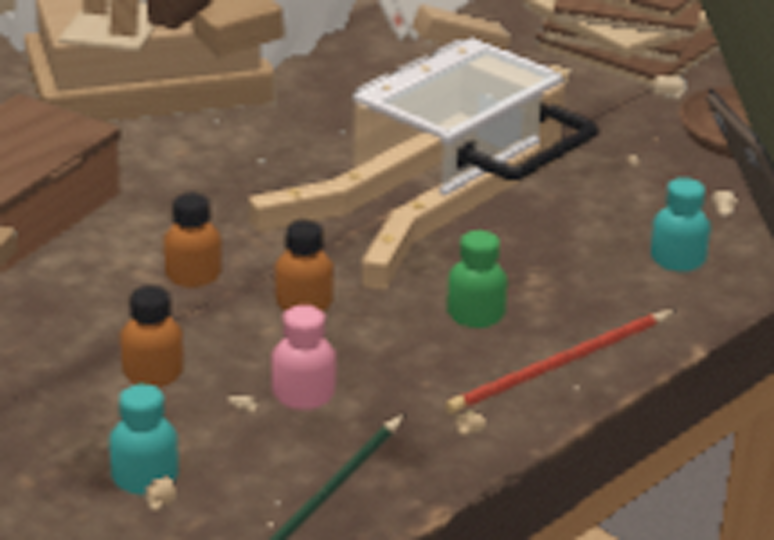

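The top crop shows the cover corners at crop (463,105), (640,93), (653,213) and (472,232), and the handle bar from (505,283) to (628,275). It also shows the rail kinks at (408,152) and (418,225). Next I'll get a rough jig pose.

```bash
python3 - <<'E'
from h import *
d=dict(np.load('top.npz'))
P=[((463,105),68),((640,93),68),((653,213),68),((472,232),68),((505,285),46.5),((628,277),46.5),((410,152),20),((418,226),20)]
for (u,v),z in P: print((u,v),ray(d,u/4+230-.375,v/4+180-.375,z).round(1))
d=dict(np.load('scene.npz'))
for (u,v),z in [((517,172),46.5),((594,128),46.5),((442,135),68),((357,95),68),((565,73),68),((340,180),20),((405,208),20)]: print('s',(u,v),ray(d,u/3.6+225-.36,v/3.6+180-.36,z).round(1))
E
```

```text
(463, 105) [ 614.2 -240.2   68. ]
(640, 93) [ 622.1 -364.1   68. ]
(653, 213) [ 537.5 -370.6   68. ]
(472, 232) [ 525.1 -244.9   68. ]
(505, 285) [ 490.4 -269.4   46.5]
(628, 277) [ 495.4 -355.9   46.5]
(410, 152) [ 589.7 -205.9   20. ]
(418, 226) [ 535.9 -210.9   20. ]
s (517, 172) [ 491.5 -273.9   46.5]
s (594, 128) [ 497.1 -358.    46.5]
s (442, 135) [ 531.9 -244.5   68. ]
s (357, 95) [ 609.  -242.7   68. ]
s (565, 73) [ 537.5 -372.6   68. ]
s (340, 180) [ 593.7 -213.6   20. ]
s (405, 208) [ 538.7 -219.8   20. ]
```

{"method": "jog_arm", "body": {"increments": "0 0 0 0 0 -0.148 0.3;0 0 0 0 0 -0.148 0.3;0 0 0 0 0 -0.148 0.3;0 0 0 0 0 -0.148 0.3;-0.043 -0.131 0 0 0 0 0.3;-0.043 -0.131 0 0 0 0 0.3;-0.043 -0.131 0 0 0 0 0.3;-0.043 -0.131 0 0 0 0 0.3;-0.043 -0.131 0 0 0 0 0.3;-0.043 -0.131 0 0 0 0 0.3;-0.043 -0.131 0 0 0 0 0.3;-0.043 -0.131 0 0 0 0 0.3;-0.043 -0.131 0 0 0 0 0.3;-0.043 -0.131 0 0 0 0 0.3;-0.043 -0.131 0 0 0 0 0.3;-0.043 -0.131 0 0 0 0 0.3;-0.043 -0.131 0 0 0 0 0.3;-0.043 -0.131 0 0 0 0 0.3;-0.043 -0.131 0 0 0 0 0.3;-0.043 -0.131 0 0 0 0 0.3"}}

```text
time_s: 2.1
position: [490.6, -37.0, 249.9]
eef_rot: [[-0.997, -0.071, -0.0], [-0.071, 0.997, -0.0], [0.0, 0.0, -1.0]]
wrist_force: [1.4, -0.5, 1.2]
gripper_width: 0.647
grasp_force: 0.0
```

{"method": "jog_arm", "body": {"increments": "-0.043 -0.131 0 0 0 0 0.3;-0.043 -0.131 0 0 0 0 0.3;0 0 0 0 0 0 0.3;0 0 0 0 0 0 0.3"}}

```text
time_s: 2.5
position: [521.5, -112.8, 249.3]
eef_rot: [[-0.998, -0.069, -0.001], [-0.069, 0.998, 0.0], [0.001, 0.0, -1.0]]
wrist_force: [0.0, 0.6, 0.1]
gripper_width: 0.653
grasp_force: 0.0
```

```bash
python3 - <<'E'
from h import *
d=cap('wrist'); R=cv2.Rodrigues(np.array(d['rvec']))[0]; print(-R.T@np.array(d['tvec']).ravel(),R[2],d['fx'])
for n in ['wrist']:
    im=d['image']
    h=cv2.cvtColor(im,cv2.COLOR_RGB2HSV)
    m=cv2.inRange(h,(5,170,60),(16,255,255))
    k,l,st,c=cv2.connectedComponentsWithStats(m)
    for i in range(1,k):
        if st[i,4]>200: print(st[i],c[i].round(1),ray(d,*c[i],15).round(0))
E
```

```text
[ 451.33965643 -117.26695805  373.38161631] [ 0.27378692  0.01967159 -0.96158918] 330.6051090002554
[ 191   44  147   40 1053] [263.8  63.5] [ 374. -181.   15.]
[305 202  33  32 462] [321.3 213.8] [ 518. -115.   15.]
[407 213  37  36 607] [421.  226.7] [525.  -4.  15.]
[545 238  35  40 439] [556.2 253.3] [545. 154.  15.]
[328 263  31  32 554] [342.3 276. ] [589. -86.  15.]
```

View pics/wrist.png

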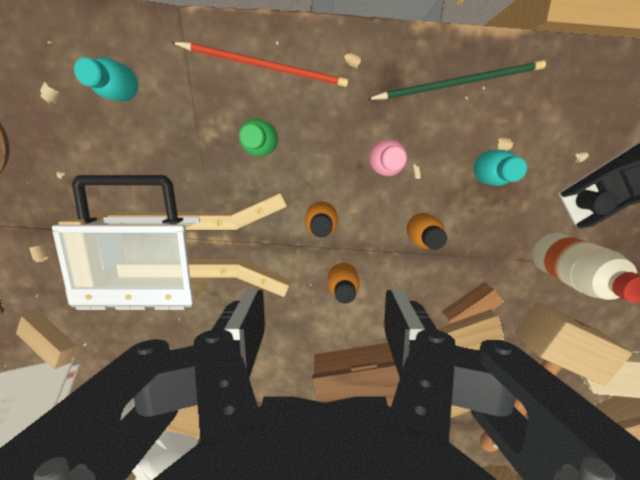

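The wrist view shows the handle bar from (78,181) to (168,180), the rail kinks at (236,222) and (237,271), and the amber caps at (320,226), (434,238) and (345,292).

```bash
python3 - <<'E'
from h import *
d=dict(np.load('wrist.npz')); im=d['image']
m=(im.max(2)<45).astype(np.uint8); m[300:]=0
k,l,st,c=cv2.connectedComponentsWithStats(m)
for i in range(1,k):
    if st[i,4]>150 and c[i][0]<460: print('blk',st[i],c[i].round(1),ray(d,*c[i],50).round(1))
hm=m*0; 
bar=[(u,np.nonzero(m[165:195,u])[0].mean()+165) for u in range(90,160)]
a=np.array([ray(d,u,v,46.5) for u,v in bar]); p=np.polyfit(a[:,1],a[:,0],1); print('bar slope',p, a[0],a[-1])
print('barpix x-range',np.nonzero(m[181])[0])
for u,v,z in [(72,181,46.5),(173,180,46.5),(53,228,68),(188,226,68),(193,306,68),(68,308,68),(234,229,20),(238,216,20),(236,265,20),(237,278,20)]: print((u,v),ray(d,u,v,z).round(1))
E
```

```text
blk [ 75 176 107  46 374] [146.2 188.2] [ 498.1 -286.6   50. ]
blk [ 79 183  17  40 207] [ 84.4 203.7] [ 517.4 -348.2   50. ]
bar slope [-6.91485571e-02  4.67829833e+02] [ 491.00479511 -341.90345925   46.5       ] [ 486.39352058 -275.14123297   46.5       ]
barpix x-range [165 166 167 168 169 170 580 581 582 583 584 585 586 587 588 589 590 591
 592 600 601 625 626 627]
(72, 181) [ 496.6 -359.9   46.5]
(173, 180) [ 488.8 -261.8   46.5]
(53, 228) [ 539.2 -368.    68. ]
(188, 226) [ 528.4 -240.5   68. ]
(193, 306) [ 611.5 -239.1   68. ]
(68, 308) [ 622.4 -365.8   68. ]
(234, 229) [ 540.5 -209.8   20. ]
(238, 216) [ 525.7 -205.4   20. ]
(236, 265) [ 582.2 -207.8   20. ]
(237, 278) [ 597.9 -206.7   20. ]
```

{"method": "jog_arm", "body": {"increments": "0 -0.004 0.126 0 0 0 0.3;0 0 0.126 0 0 0 0.3;0 0 0.126 0 0 0 0.3;0 0 0.126 0 0 0 0.3;0 0 0.126 0 0 0 0.3;0 0 0.126 0 0 0 0.3;0 0 0 0 0 0 0.3;0 0 0 0 0 0 -0.6;0 0 0 0 0 0 -0.6;0 0 0 0 0 0 -0.6;0 0 0 0 0 0 -0.6"}}

```text
time_s: 3.65
position: [522.8, -113.3, 24.9]
eef_rot: [[-0.997, -0.071, 0.003], [-0.071, 0.997, -0.001], [-0.003, -0.001, -1.0]]
wrist_force: [-0.7, 1.1, 7.7]
gripper_width: 0.394
grasp_force: 60.5
```

{"method": "jog_arm", "body": {"increments": "0 0 -0.06 0 0 0 -0.6;0 0 -0.06 0 0 0 -0.6;-0.036 -0.084 0 0 0 0 -0.6;-0.036 -0.084 0 0 0 0 -0.6;-0.036 -0.084 0 0 0 0 -0.6;0 0 0 0 0 0 -0.6;0 0 0.06 0 0 0 -0.6;0 0 0.055 0 0 0 -0.6;0 0 0 0 0 0 -0.6"}}

```text
time_s: 4.55
position: [559.2, -185.9, 24.3]
eef_rot: [[-0.997, -0.071, -0.0], [-0.071, 0.997, 0.0], [0.0, 0.0, -1.0]]
wrist_force: [0.1, -0.3, -0.5]
gripper_width: 0.391
grasp_force: 62.6
```

{"method": "jog_arm", "body": {"increments": "0 0 0 0 0 0 0.2;0 0 0 0 0 0 0.2;0 0 0 0 0 0 0.2;0 0 -0.1 0 0 0 0.2;0 0 -0.15 0 0 0 0.2;0 0.075 0 0 0 0 -1;0 0.075 0 0 0 0 -1;0 0 0 0 0 0 -1;0 0 0 0 0 0 -1;0 0 0.15 0 0 0 -1;0 0 0.08 0 0 0 -1;0 0 0 0 0 0 -1"}}

```text
time_s: 5.75
position: [554.0, -142.1, 27.6]
eef_rot: [[-0.998, -0.07, -0.006], [-0.07, 0.998, 0.001], [0.006, 0.001, -1.0]]
wrist_force: [-0.3, -0.4, 0.1]
gripper_width: 0.004
grasp_force: 0.0
```

```bash
python3 - <<'E'
from h import *
d=cap('scene','scene2'); im=d['image']
cv2.imwrite('pics/s2.png',cv2.resize(im[180:330,225:440,::-1],None,fx=3.6,fy=3.6,interpolation=cv2.INTER_CUBIC))
E
```

```text
(no output)
```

View pics/s2.png

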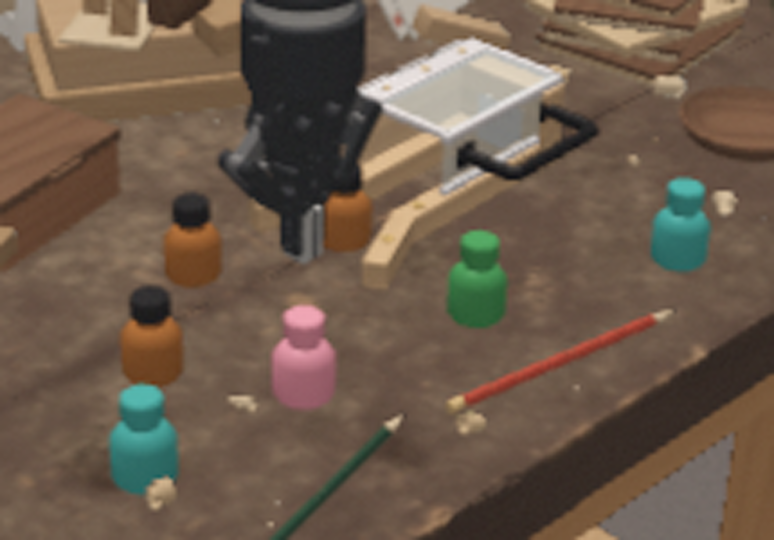

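The bottle stands upright in the mouth, behind the fingers. The gripper's side links spread along the lane, so I'll turn it 90° before pushing.

```bash
python3 -c "
from h import *
s=bot.sense();print(np.round(s['joint_positions'],1))"
```

```text
[ 15.2  39.4  -5.2 107.7   6.1  33.4 100.1]
```

{"method": "jog_arm", "body": {"increments": "0 0 -0.1 0 0 0 -1;0 0 -0.1 0 0 0.18 -1;0 0 0 0 0 0.182 -1;0 0 0 0 0 0.182 -1;0 0 0 0 0 0.182 -1;0 0 0 0 0 0.182 -1;0 0 0 0 0 0.182 -1;0 0 0 0 0 0.182 -1;0 0 0 0 0 0.182 -1;0 0 0 0 0 0.182 -1;0 0 0 0 0 0.182 -1;0 0 0 0 0 0.182 -1;0 0.012 0.1 0 0 0 -1;0 0 0.1 0 0 0 -1;0 0 0 0 0 0 -1"}}

```text
time_s: 7.3
position: [558.8, -140.5, 29.3]
eef_rot: [[-0.071, 0.997, -0.003], [0.997, 0.071, 0.002], [0.002, -0.003, -1.0]]
wrist_force: [-0.9, 0.3, 0.9]
gripper_width: 0.0
grasp_force: 0.0
```

{"method": "jog_arm", "body": {"increments": "-0.04 0 0 0 0 0 -1;-0.04 0 0 0 0 0 -1;-0.04 0 0 0 0 0 -1;-0.04 0 0 0 0 0 -1;-0.04 0 0 0 0 0 -1;-0.04 0 0 0 0 0 -1;0 0 0 0 0 0 -1"}}

```text
time_s: 8.0
position: [564.8, -215.9, 30.9]
eef_rot: [[-0.068, 0.998, 0.001], [0.998, 0.068, -0.002], [-0.002, 0.0, -1.0]]
wrist_force: [-0.7, -0.2, 0.2]
gripper_width: 0.001
grasp_force: 0.0
```

{"method": "jog_arm", "body": {"increments": "0.03 0 0 0 0 0 -1;-0.03 0 -0.125 0 0 0 0.3;0 0 -0.125 0 0 0 0.3;0.144 0.04 0 0 0 0 0.3;0.144 0.04 0 0 0 0 0.3;0.144 0.04 0 0 0 0 0.3;0 0 0 0 0 0 0.3;0 0 0 0 0 0 0.3"}}

```text
time_s: 8.8
position: [591.6, -77.7, 105.3]
eef_rot: [[-0.076, 0.997, -0.001], [0.997, 0.076, 0.001], [0.001, -0.001, -1.0]]
wrist_force: [-0.8, -0.4, 0.6]
gripper_width: 0.65
grasp_force: 0.0
```

```bash
python3 - <<'E'
from h import *
for n in('top','scene'):
    d=cap(n,n+'3'); im=d['image']
    h=cv2.cvtColor(im,cv2.COLOR_RGB2HSV)
    m=cv2.inRange(h,(5,170,70),(16,255,255)) 
    k,l,st,c=cv2.connectedComponentsWithStats(m)
    for i in range(1,k):
        if st[i,4]>15 and 225<c[i][0]<420 and 180<c[i][1]<330: print(n,st[i],c[i].round(1),ray(d,*c[i],15).round(0))
E
```

```text
top [292 213   5   9  25] [294.3 217.5] [591. -97.  15.]
top [340 221   7  12  45] [342.8 227. ] [ 563. -237.   15.]
top [299 290  51   8 116] [323.6 293.4] [ 373. -179.   15.]
scene [331 224  13  14 123] [336.3 230.6] [ 569. -247.   15.]
scene [271 243  15  16 185] [277.8 251. ] [592. -83.  15.]
scene [259 268  16  19 218] [266.8 277.9] [526.   2.  15.]
```

{"method": "jog_arm", "body": {"increments": "-0.021 0 0 0 0 0 0.3;0 0 0.135 0 0 0 0.3;0 0 0.135 0 0 0 0.3;0 0 0 0 0 0 0.3;0 0 0 0 0 0 -0.6;0 0 0 0 0 0 -0.6;0 0 0 0 0 0 -0.6;0 0 0 0 0 0 -0.6"}}

```text
time_s: 9.7
position: [593.1, -87.6, 26.3]
eef_rot: [[-0.071, 0.997, 0.003], [0.997, 0.071, -0.0], [-0.001, 0.003, -1.0]]
wrist_force: [-0.3, -0.5, 5.1]
gripper_width: 0.388
grasp_force: 60.2
```

{"method": "jog_arm", "body": {"increments": "0 0 -0.04 0 0 0 -0.6;-0.05 -0.044 0 0 0 0 -0.6;-0.05 -0.044 0 0 0 0 -0.6;-0.05 -0.044 0 0 0 0 -0.6;0 0 0 0 0 0 -0.6;0 0 0.038 0 0 0 -0.6;0 0 0 0 0 0 -0.6;0 0 0 0 0 0 0.2;0 0 0 0 0 0 0.2;0 0 0 0 0 0 0.2;0 0 -0.1 0 0 0 0.2;0 0 -0.15 0 0 0 0.2;0.065 0 0 0 0 0 -1;0.065 0 0 0 0 0 -1;0 0 0 0 0 0 -1;0 0 0 0 0 0 -1"}}

```text
time_s: 11.3
position: [553.1, -95.9, 100.1]
eef_rot: [[-0.072, 0.997, -0.0], [0.997, 0.072, -0.0], [-0.0, -0.0, -1.0]]
wrist_force: [0.6, -0.8, -0.1]
gripper_width: 0.0
grasp_force: 0.0
```

{"method": "jog_arm", "body": {"increments": "0 0.004 0.115 0 0 0 -1;0 0 0.118 0 0 0 -1;0 0 0 0 0 0 -1;-0.04 0 0 0 0 0 -1;-0.04 0 0 0 0 0 -1;-0.04 0 0 0 0 0 -1;-0.04 0 0 0 0 0 -1;-0.04 0 0 0 0 0 -1;-0.04 0 0 0 0 0 -1;-0.04 0 0 0 0 0 -1;-0.04 0 0 0 0 0 -1;-0.04 0 0 0 0 0 -1;-0.04 0 0 0 0 0 -1;0 0 0 0 0 0 -1"}}

```text
time_s: 12.7
position: [562.7, -218.6, 30.5]
eef_rot: [[-0.069, 0.998, 0.0], [0.998, 0.069, -0.002], [-0.002, 0.0, -1.0]]
wrist_force: [0.1, -0.8, -0.6]
gripper_width: -0.006
grasp_force: 0.0
```

```bash
cat > am.py <<'E'
from h import *
import sys
for n in('top','scene'):
    d=cap(n,n+sys.argv[1]); im=d['image']
    h=cv2.cvtColor(im,cv2.COLOR_RGB2HSV)
    m=cv2.inRange(h,(5,120,60),(16,255,255)) 
    k,l,st,c=cv2.connectedComponentsWithStats(m)
    for i in range(1,k):
        if st[i,4]>15 and 225<c[i][0]<420 and 180<c[i][1]<290: print(n,st[i],c[i].round(1),ray(d,*c[i],15).round(0))
E
python3 am.py 4
```

```text
top [225 182   8  10  24] [227.9 187.4] [681.  95.  15.]
top [243 186   9   4  21] [247.  187.7] [680.  40.  15.]
top [235 189   9  10  23] [239.6 193.7] [662.  61.  15.]
top [226 197  21  22 196] [234.9 208.4] [619.  74.  15.]
top [254 232  13  14  83] [259.8 238.6] [531.   2.  15.]
scene [197 219  61  36 672] [229.8 236.5] [717. -40.  15.]
scene [333 219  16  20 142] [341.3 228.2] [ 569. -265.   15.]
scene [258 268  18  20 286] [266.9 277.2] [528.  -0.  15.]
scene [367 279  20   9  20] [376.5 282.6] [ 360. -156.   15.]
```

{"method": "jog_arm", "body": {"increments": "0 0 -0.125 0 0 0 0.3;0 0 -0.125 0 0 0 0.3;0.147 -0.014 0 0 0 0 0.3;0.147 -0.014 0 0 0 0 0.3;0.147 -0.014 0 0 0 0 0.3;0.147 -0.014 0 0 0 0 0.3;0.147 -0.014 0 0 0 0 0.3;0 0 0 0 0 0 0.3;0 0 0 0 0 0 0.3"}}

```text
time_s: 13.7
position: [525.9, 4.7, 105.4]
eef_rot: [[-0.075, 0.997, -0.0], [0.997, 0.075, 0.0], [0.0, -0.0, -1.0]]
wrist_force: [0.7, -0.9, 0.3]
gripper_width: 0.648
grasp_force: 0.0
```

{"method": "jog_arm", "body": {"increments": "-0.012 0 0 0 0 0 0.3;0 0 0.135 0 0 0 0.3;0 0 0.135 0 0 0 0.3;0 0 0 0 0 0 0.3;0 0 0 0 0 0 -0.6;0 0 0 0 0 0 -0.6;0 0 0 0 0 0 -0.6;0 0 0 0 0 0 -0.6"}}

```text
time_s: 14.5
position: [527.4, -1.1, 25.8]
eef_rot: [[-0.071, 0.997, 0.003], [0.997, 0.071, 0.0], [-0.0, 0.003, -1.0]]
wrist_force: [-0.6, -1.1, 5.1]
gripper_width: 0.388
grasp_force: 60.2
```

{"method": "jog_arm", "body": {"increments": "0 0 -0.04 0 0 0 -0.6;-0.113 0.016 0 0 0 0 -0.6;-0.113 0.016 0 0 0 0 -0.6;-0.113 0.016 0 0 0 0 -0.6;-0.113 0.016 0 0 0 0 -0.6;0 0 0 0 0 0 -0.6;0 0 0 0 0 0 -0.6;0 0 0.038 0 0 0 -0.6;0 0 0 0 0 0 -0.6;0 0 0 0 0 0 0.2;0 0 0 0 0 0 0.2;0 0 0 0 0 0 0.2;0 0 -0.1 0 0 0 0.2;0 0 -0.15 0 0 0 0.2;0.065 0 0 0 0 0 -1;0.065 0 0 0 0 0 -1;0 0 0 0 0 0 -1;0 0 0 0 0 0 -1"}}

```text
time_s: 16.3
position: [552.3, -95.6, 99.8]
eef_rot: [[-0.072, 0.997, -0.0], [0.997, 0.072, -0.0], [-0.0, -0.0, -1.0]]
wrist_force: [-1.0, 0.2, -0.4]
gripper_width: -0.004
grasp_force: 0.0
```

{"method": "jog_arm", "body": {"increments": "0 0.006 0.115 0 0 0 -1;0 0 0.118 0 0 0 -1;0 0 0 0 0 0 -1;-0.04 0 0 0 0 0 -1;-0.04 0 0 0 0 0 -1;-0.04 0 0 0 0 0 -1;-0.04 0 0 0 0 0 -1;-0.04 0 0 0 0 0 -1;-0.04 0 0 0 0 0 -1;-0.04 0 0 0 0 0 -1;-0.04 0 0 0 0 0 -1;-0.04 0 0 0 0 0 -1;-0.02 0 0 0 0 0 -1;-0.01 0 0 0 0 0 -1;0 0 0 0 0 0 -1;0 0 0 0 0 0 -1"}}

```text
time_s: 17.9
position: [562.6, -212.3, 30.0]
eef_rot: [[-0.071, 0.997, -0.0], [0.997, 0.071, -0.0], [-0.0, -0.0, -1.0]]
wrist_force: [0.5, -0.1, -0.0]
gripper_width: 0.0
grasp_force: 0.0
```

```bash
python3 am.py 5; python3 -c "
import cv2
cv2.imwrite('pics/s5.png',cv2.resize(cv2.imread('pics/scene5.png')[180:330,225:440],None,fx=3.6,fy=3.6,interpolation=2))"
```

```text
top [225 184  19  13  67] [232.9 190.1] [673.  81.  15.]
top [226 195  11  12  34] [231.2 200.1] [644.  85.  15.]
top [226 200  23  19 180] [236. 209.] [617.  71.  15.]
scene [197 219  61  35 681] [230.1 236.4] [717. -41.  15.]
scene [331 220  18  20 165] [340.3 228.8] [ 569. -261.   15.]
```

View pics/s5.png

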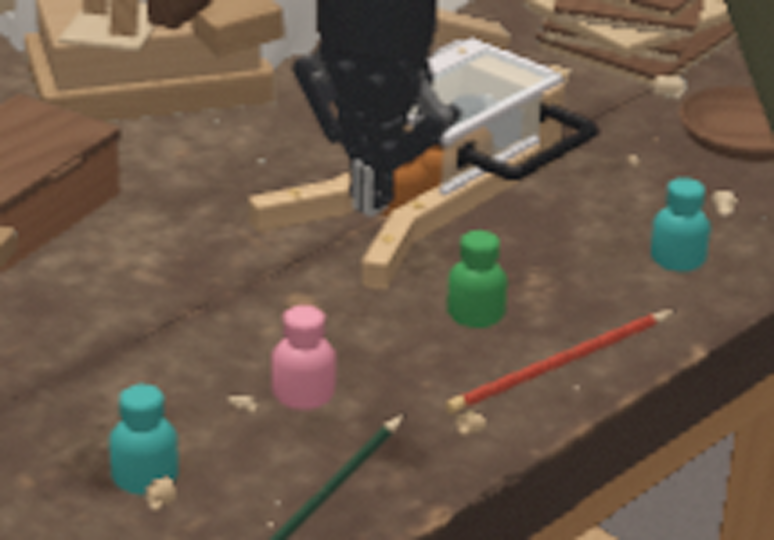

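The last bottle is upright in the lane, in front of the fingers. I'll close up the row slowly and watch the force.

{"method": "jog_arm", "body": {"increments": "-0.01 0 0 0 0 0 -1;-0.01 0 0 0 0 0 -1;-0.01 0 0 0 0 0 -1;0 0 0 0 0 0 -1;0 0 0 0 0 0 -1"}}

```text
time_s: 18.5
position: [563.2, -221.9, 30.1]
eef_rot: [[-0.071, 0.998, 0.0], [0.998, 0.071, -0.0], [-0.0, 0.0, -1.0]]
wrist_force: [-0.4, 0.0, 0.7]
gripper_width: 0.002
grasp_force: 0.0
```

{"method": "jog_arm", "body": {"increments": "-0.007 0 0 0 0 0 -1;0 0 0 0 0 0 -1;0 0 0 0 0 0 -1"}}

```text
time_s: 18.8
position: [563.4, -223.7, 30.1]
eef_rot: [[-0.071, 0.997, 0.0], [0.997, 0.071, -0.0], [-0.0, 0.0, -1.0]]
wrist_force: [-0.1, 0.3, 0.1]
gripper_width: 0.0
grasp_force: 0.2
```

{"method": "jog_arm", "body": {"increments": "-0.007 0 0 0 0 0 -1;0 0 0 0 0 0 -1;0 0 0 0 0 0 -1"}}

```text
time_s: 19.1
position: [563.5, -225.8, 30.0]
eef_rot: [[-0.071, 0.997, -0.0], [0.997, 0.071, -0.0], [-0.0, -0.0, -1.0]]
wrist_force: [0.1, 1.3, -0.6]
gripper_width: -0.001
grasp_force: 0.3
```

{"method": "jog_arm", "body": {"increments": "-0.007 0 0 0 0 0 -1;0 0 0 0 0 0 -1;0 0 0 0 0 0 -1"}}

```text
time_s: 19.4
position: [563.6, -228.0, 30.1]
eef_rot: [[-0.071, 0.997, 0.0], [0.997, 0.071, -0.0], [-0.0, -0.0, -1.0]]
wrist_force: [0.2, -0.1, -0.3]
gripper_width: 0.0
grasp_force: 0.2
```

{"method": "jog_arm", "body": {"increments": "-0.005 0 0 0 0 0 -1;0 0 0 0 0 0 -1;0 0 0 0 0 0 -1"}}

```text
time_s: 19.7
position: [563.8, -228.9, 30.1]
eef_rot: [[-0.071, 0.997, -0.0], [0.997, 0.071, 0.0], [0.0, -0.0, -1.0]]
wrist_force: [-0.0, 3.6, 0.4]
gripper_width: 0.007
grasp_force: 1.3
```

{"method": "jog_arm", "body": {"increments": "-0.005 0 0 0 0 0 -1;0 0 0 0 0 0 -1;0 0 0 0 0 0 -1"}}

```text
time_s: 20.0
position: [563.9, -229.1, 30.1]
eef_rot: [[-0.072, 0.997, -0.001], [0.997, 0.072, 0.002], [0.002, -0.0, -1.0]]
wrist_force: [-1.3, 5.6, 3.2]
gripper_width: -0.002
grasp_force: 2.9
```

{"method": "jog_arm", "body": {"increments": "-0.005 0 0 0 0 0 -1;0 0 0 0 0 0 -1;0 0 0 0 0 0 -1"}}

```text
time_s: 20.3
position: [564.0, -229.3, 30.0]
eef_rot: [[-0.073, 0.997, -0.001], [0.997, 0.073, 0.004], [0.004, -0.001, -1.0]]
wrist_force: [-0.6, 10.2, 4.6]
gripper_width: 0.001
grasp_force: 4.5
```

{"method": "jog_arm", "body": {"increments": "0.04 0 0 0 0 0 -1;0.08 0 0 0 0 0 -1;0 0 -0.1 0 0 0 -1;0 0 -0.15 0 0 0 -1;0 0 -0.15 0 0 0 -0.3;0 0 0 0 0 0 -0.3"}}

```text
time_s: 20.9
position: [564.3, -198.5, 156.3]
eef_rot: [[-0.07, 0.997, 0.01], [0.998, 0.07, -0.005], [-0.005, 0.01, -1.0]]
wrist_force: [0.8, 0.1, 1.6]
gripper_width: 0.329
grasp_force: 0.0
```

```bash
python3 am.py 6; python3 - <<'E'
from h import *
cap('wrist','wrist6')
E
```

```text
top [225 182  10  14  36] [228.5 187.1] [682.  93.  15.]
top [235 186  17   6  32] [243.  188.2] [679.  51.  15.]
top [226 195  12   7  35] [232.3 198.2] [649.  82.  15.]
top [226 199  22  20 182] [235.8 208.9] [618.  72.  15.]
scene [197 219  61  35 673] [230.  236.4] [717. -41.  15.]
scene [333 218  16  20 192] [339.8 227.8] [ 573. -264.   15.]
```

View pics/wrist6.png

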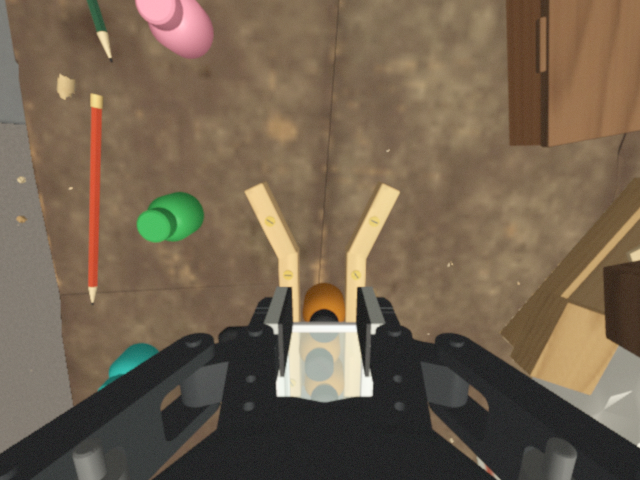

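The wrist view shows the three caps in a row at about (324,317), (320,362) and (323,395). The last bottle is half out of the cover, and the rail kinks are at (289,258) and (357,258). I'll check the spacing.

```bash
python3 - <<'E'
from h import *
d=dict(np.load('wrist6.npz')); o=np.array([567.5,-288]);y=.0705;R=np.array([[np.cos(y),np.sin(y)],[-np.sin(y),np.cos(y)]])
for u,v,z in [(324,317,54),(320,362,54),(323,395,54),(324,299,15),(298,253,20),(350,253,20),(289,327,68),(357,327,68),(278,393,68),(371,393,68)]:
    p=ray(d,u,v,z); print((u,v,z),p.round(1),(R@(p[:2]-o)).round(1))
E
```

```text
(324, 317, 54) [ 565.2 -245.5   54. ] [ 0.7 42.5]
(320, 362, 54) [ 564.9 -284.3   54. ] [-2.4  3.8]
(323, 395, 54) [ 569.3 -314.7   54. ] [ -0.1 -26.8]
(324, 299, 15) [ 565.6 -249.3   15. ] [ 0.9 38.7]
(298, 253, 20) [ 541.6 -207.9   20. ] [-20.2  81.7]
(350, 253, 20) [ 583.5 -205.    20. ] [21.8 81.7]
(289, 327, 68) [ 540.7 -247.5   68. ] [-23.9  42.3]
(357, 327, 68) [ 588.3 -244.2   68. ] [23.8 42.3]
(278, 393, 68) [ 534.8 -303.3   68. ] [-33.7 -12.9]
(371, 393, 68) [ 604.2 -298.6   68. ] [ 35.9 -13.1]
```

{"method": "jog_arm", "body": {"increments": "-0.131 -0.086 0 0 0 0 -0.3;-0.131 -0.086 0 0 0 0 -0.3;-0.131 -0.086 0 0 0 0 -0.3;0 0 0 0 0 0 -0.3;0 0 0 0 0 0 -0.3"}}

```text
time_s: 21.55
position: [490.9, -320.5, 148.6]
eef_rot: [[-0.067, 0.998, -0.002], [0.998, 0.067, 0.001], [0.001, -0.002, -1.0]]
wrist_force: [-0.0, -0.1, -1.0]
gripper_width: 0.354
grasp_force: 0.0
```

```bash
python3 - <<'E'
from h import *
d=dict(np.load('wrist6.npz')); o=np.array([567.5,-288]);y=.0705;R=np.array([[np.cos(y),np.sin(y)],[-np.sin(y),np.cos(y)]])
for j in [(0,30,54),(0,41.8,54),(0,41.8,40),(0,18.2,54),(0,48,0),(0,48,30),(0,40,68),(0,40,62),(0,80,20),(0,-6,54),(0,-42,54)]:
    print(j,np.round(proj(d,[*(R.T@np.array(j[:2])+o),j[2]]),1))
im=d['image']; print([(r,im[r,324].tolist()) for r in range(278,410,3)])
E
```

```text
(0, 30, 54) [323.1 332. ]
(0, 41.8, 54) [323.  317.9]
(0, 41.8, 40) [323.  309.2]
(0, 18.2, 54) [323.1 345.7]
(0, 48, 0) [323.  282.2]
(0, 48, 30) [323.  296.5]
(0, 40, 68) [323.1 329.9]
(0, 40, 62) [323.1 325.6]
(0, 80, 20) [323. 255.]
(0, -6, 54) [323.1 372.9]
(0, -42, 54) [323.1 410.7]
[(278, [148, 118, 88]), (281, [138, 112, 81]), (284, [110, 68, 25]), (287, [116, 71, 25]), (290, [124, 73, 21]), (293, [132, 80, 24]), (296, [152, 92, 34]), (299, [167, 102, 32]), (302, [182, 116, 38]), (305, [193, 122, 37]), (308, [166, 102, 28]), (311, [30, 34, 34]), (314, [35, 34, 32]), (317, [53, 54, 53]), (320, [64, 62, 62]), (323, [142, 139, 133]), (326, [243, 244, 240]), (329, [248, 249, 245]), (332, [208, 209, 201]), (335, [173, 181, 172]), (338, [170, 177, 168]), (341, [175, 182, 172]), (344, [221, 203, 165]), (347, [219, 200, 165]), (350, [162, 171, 162]), (353, [162, 172, 163]), (356, [162, 171, 161]), (359, [168, 177, 168]), (362, [172, 179, 172]), (365, [174, 179, 171]), (368, [172, 178, 170]), (371, [170, 176, 168]), (374, [169, 177, 169]), (377, [168, 176, 168]), (380, [194, 188, 168]), (383, [199, 189, 161]), (386, [161, 170, 161]), (389, [159, 169, 161]), (392, [160, 169, 159]), (395, [165, 175, 167]), (398, [169, 177, 169]), (401, [150, 156, 150]), (404, [34, 37, 37]), (407, [33, 35, 35])]
```

The visible bottle edges match a last bottle at jig y = 30, so the row is closed up. Next is the handle.

{"method": "jog_arm", "body": {"increments": "0.019 0.01 0 0 0 0 -0.3;0 0 0.1 0 0 0 -0.3;0 0 0.1 0 0 0 -0.3;0 0 0 0 0 0 -0.3;0 0 0 0 0 0 -0.3"}}

```text
time_s: 22.05
position: [495.8, -311.9, 89.8]
eef_rot: [[-0.073, 0.997, -0.001], [0.997, 0.073, 0.001], [0.001, -0.001, -1.0]]
wrist_force: [-0.1, -0.5, 0.1]
gripper_width: 0.352
grasp_force: 0.0
```

```bash
python3 - <<'E'
from h import *
d=cap('wrist','wrist7')
E
```

```text
(no output)
```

View pics/wrist7.png

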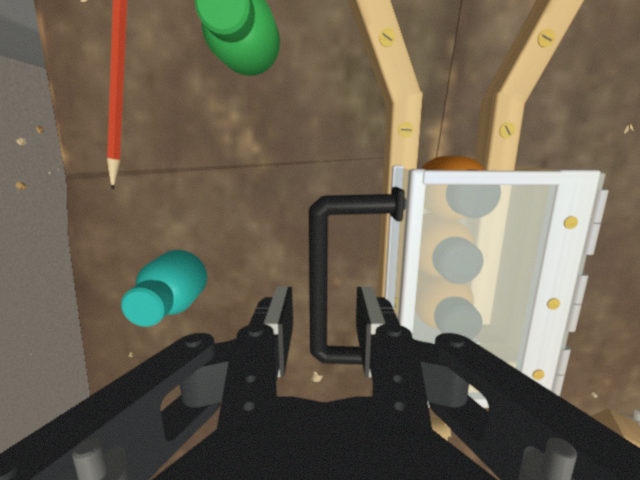

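The bar runs down column ~318, between the fingertips at about 283 and 367. The three caps stand in a row under the cover. I'll go down and grip.

{"method": "jog_arm", "body": {"increments": "-0.008 -0.006 0.072 0 0 0 -0.3;0 0 0.072 0 0 0 -0.3;0 0 0 0 0 0 -0.3;0 0 0 0 0 0 -1;0 0 0 0 0 0 -1;0 0 0 0 0 0 -1;0 0 0 0 0 0 -1"}}

```text
time_s: 22.8
position: [492.7, -316.4, 48.4]
eef_rot: [[-0.07, 0.998, -0.0], [0.998, 0.07, -0.0], [-0.0, -0.0, -1.0]]
wrist_force: [-5.7, 0.2, 4.6]
gripper_width: 0.091
grasp_force: 58.7
```

```bash
python3 - <<'E'
import numpy as np
t=np.radians(np.arange(0,61,4)); x=126*(1-np.cos(t))-18*np.sin(t); z=126*np.sin(t)+18*(1-np.cos(t))
print(np.c_[np.diff(x),-np.diff(z)].round(4)/300); print(x[-1],z[-1])
E
```

```text
[[-0.00316233 -0.029444  ]
 [-0.00110067 -0.02959267]
 [ 0.00096633 -0.02959733]
 [ 0.00302867 -0.029458  ]
 [ 0.005076   -0.029175  ]
 [ 0.00709867 -0.02874967]
 [ 0.009087   -0.02818467]
 [ 0.011031   -0.027482  ]
 [ 0.012921   -0.02664567]
 [ 0.01474833 -0.02567933]
 [ 0.01650367 -0.024588  ]
 [ 0.01817867 -0.023377  ]
 [ 0.019765   -0.022052  ]
 [ 0.02125533 -0.02061933]
 [ 0.02264167 -0.01908633]]
47.41154273188009 118.11920087683926
```

{"method": "jog_arm", "body": {"increments": "0 -0.0032 -0.0294 0 0 0 -1;0 -0.0011 -0.0296 0 0 0 -1;0 0.001 -0.0296 0 0 0 -1;0 0.003 -0.0295 0 0 0 -1;0 0.0051 -0.0292 0 0 0 -1;0 0 0 0 0 0 -1"}}

```text
time_s: 23.4
position: [493.9, -316.4, 92.8]
eef_rot: [[-0.07, 0.998, -0.001], [0.998, 0.07, -0.0], [-0.0, -0.001, -1.0]]
wrist_force: [-6.8, -0.6, -0.9]
gripper_width: 0.087
grasp_force: 58.7
```

{"method": "jog_arm", "body": {"increments": "0 0.0071 -0.0287 0 0 0 -1;0 0.0091 -0.0282 0 0 0 -1;0 0.011 -0.0275 0 0 0 -1;0 0.0129 -0.0266 0 0 0 -1;0 0.0147 -0.0257 0 0 0 -1;0 0.0165 -0.0246 0 0 0 -1;0 0.0182 -0.0234 0 0 0 -1;0 0.0198 -0.0221 0 0 0 -1;0 0.0213 -0.0206 0 0 0 -1;0 0.0226 -0.0191 0 0 0 -1;0 0 0 0 0 0 -1;0 0 0 0 0 0 -1;0 0 0 0 0 0 -1"}}

```text
time_s: 24.7
position: [536.3, -313.5, 167.7]
eef_rot: [[-0.069, 0.998, -0.006], [0.998, 0.069, 0.001], [0.001, -0.006, -1.0]]
wrist_force: [-18.5, 1.7, 17.4]
gripper_width: 0.09
grasp_force: 59.0
```

```bash
python3 - <<'E'
from h import *
d=cap('scene','scene8'); im=d['image']
o=np.array([567.5,-288]);y=.0705;R=np.array([[np.cos(y),np.sin(y)],[-np.sin(y),np.cos(y)]])
p=np.array(bot.sense()['position']); j=R@(p[:2]-o); print(j,p[2])
r=np.array([j[0]-50,p[2]-64.5]); print(np.hypot(*r),np.degrees(np.arctan2(r[1],-r[0])-np.arctan2(-18,126)))
cv2.imwrite('pics/s8.png',cv2.resize(im[130:280,255:470,::-1],None,fx=3.6,fy=3.6,interpolation=2))
E
```

```text
[-32.94139671 -23.29381175] 167.6617198918598
132.36924015321762 59.33103191848473
```

View pics/s8.png

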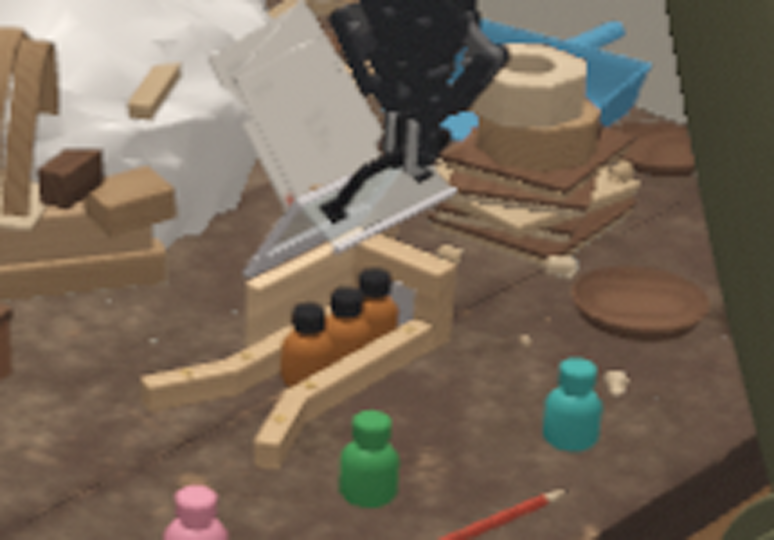

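The three bottles stand closed up against the stop, and the cover is held up by the bar. I'll ease the inward push on the handle and check the angle against the leg pads at crop (335,211) and (420,172).

{"method": "jog_arm", "body": {"increments": "0 -0.0065 -0.0083 0 0 0 -1;0 0 0 0 0 0 -1;0 0 0 0 0 0 -1;0 0 0 0 0 0 -1"}}

```text
time_s: 25.15
position: [537.5, -313.4, 168.9]
eef_rot: [[-0.07, 0.998, -0.001], [0.998, 0.07, -0.001], [-0.0, -0.001, -1.0]]
wrist_force: [-9.5, -0.7, 5.2]
gripper_width: 0.087
grasp_force: 59.9
```

```bash
cat > ang.py <<'E'
from h import *
o=np.array([567.5,-288]);y=.0705;R=np.array([[np.cos(y),np.sin(y)],[-np.sin(y),np.cos(y)]])
d=cap('scene','scene9'); 
p=np.array(bot.sense()['position']); j=R@(p[:2]-o); print(j,p[2])
r=np.array([j[0]-50,p[2]-64.5]); print(np.hypot(*r),np.degrees(np.arctan2(r[1],-r[0])-np.arctan2(-18,126)))
for t in (0,55,60,65):
    c,s=np.cos(np.radians(t)),np.sin(np.radians(t)); o_=[]
    for x,yy,z in [(-87,18.5,-18),(-87,-61.5,-18),(-84,40,-45),(-84,-83,-45),(-84,40,3.5),(0,40,3.5)]:
        q=[50+x*c+z*s,yy,64.5-x*s+z*c]; w=[*(R.T@np.array(q[:2])+o),q[2]]
        dd=dict(np.load('scene.npz')) if t==0 else d
        u,v=proj(dd,w); o_.append(((u-255+.36)*3.6,(v-130+.36)*3.6))
    print(t,np.round(o_).astype(int).tolist())
E
python3 ang.py
```

```text
[-31.75382776 -23.25307863] 168.92017995384592
132.61697604604572 60.07159840644969
0 [[364, 332], [438, 291], [338, 377], [450, 314], [342, 313], [245, 271]]
55 [[344, 213], [420, 176], [346, 259], [461, 200], [300, 200], [242, 272]]
60 [[338, 203], [413, 167], [341, 246], [457, 189], [293, 192], [242, 272]]
65 [[331, 193], [407, 157], [336, 234], [452, 177], [285, 185], [242, 272]]
```

{"method": "jog_arm", "body": {"increments": "0 0 0 0 0 0 -1;0 0 0 0 0 0 -1;0 0 0 0 0 0 -1;0 0 0 0 0 0 -1;0 0 0 0 0 0 -1"}}

```text
time_s: 25.7
position: [537.5, -313.4, 168.9]
eef_rot: [[-0.07, 0.998, -0.002], [0.998, 0.07, -0.0], [-0.0, -0.002, -1.0]]
wrist_force: [-9.2, 0.3, 5.2]
gripper_width: 0.09
grasp_force: 59.9
```

```bash
python3 -c "
from h import *
s=bot.sense();print(s['position'],s['wrist_force'],np.abs(s['dq']).max());print(bot.job_done())"
```

```text
[ 537.45453713 -313.41013382  168.90878296] [-9.17493813  0.33713311  5.16757002] 0.08853336126271932
the job is handed in; nothing more can be done
None
```

The three amber bottles stand upright in single file, closed up against the end stop, and the cover is held steady by its bow handle at about 60° (measured estimates 60 to 61°); the job was handed in at about 26 s, with the glue bottle, block plane and dish never approached.

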